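# Make up two wheel-inspection kits

### The job

Make up the two wheel-inspection kits from the gear on the bench: the bolt-hole kit (the tray with two pockets) gets the hand-held hole scanner and the block with three holes, and the bead-seat kit (the tray with three pockets) gets the L-shaped rim-section block, the white shoe probe and the loupe. Lay each the right way up and flat on the floor of the pocket meant for it, setting it down gently without dropping it. Leave the block with one hole and the step block where they are.

Things in the scene. Friction and masses are not known exactly. Their poses are not given: they have to be found in the camera images.
- hole_tray: Bolt-hole kit: blue plastic tray, 176 (x) x 140 (y) x 14 mm, fixed, with TWO rectangular pockets with grey floors, 10 mm deep (floor 4 mm above the bench). Origin: centre of its underside, z up. Scanner's pocket: 144 (x) x 50 (y) mm, centred at x 0, y +34 mm. Block's pocket: 106 (x) x 52 (y), centred at x 0, y -35.
- rim_tray: Bead-seat kit: like the other tray (176 x 140 x 14 mm, fixed) but with THREE pockets, 10 mm deep (floor 4 mm above the bench). Origin: centre of its underside, z up. Rim-section block's pocket: 96 (x) x 56 (y) mm, centred at x 0, y +35 mm. Shoe probe's: 68 (x) x 46 (y), centred at x -42, y -38. Loupe's: round, diameter 54, centred at x +44, y -38.
- scanner: Hole scanner, lying: light grey flat-sided grip with black ribs, 80 long x 34 wide x 34 mm high (x -64 to +16), then towards +x a steel collar (diameter 24, 18 long) and a thin steel probe (diameter 9, 30 long); 128 mm in all, 0.26 kg. Origin: middle of the whole length, at the underside, z up. Centre of mass near the grip's middle, x -24. Either way round will do.
- three_hole_block: Aluminium reference block, 90 (x) x 36 (y) x 30 mm high, with a row of THREE upright through-holes of 14, 18 and 22 mm. About 0.22 kg. Origin: centre of its underside, z up, x along its length. Either way round will do.
- rim_block: Rim-section reference block, an aluminium L-profile 80 mm long (x): a flat foot 40 mm wide (y -20 to +20) and 12 mm thick, with an upright flange 14 mm thick along its -y edge (y -20 to -6 mm), 36 mm high in all. The flange can be pinched from above. About 0.17 kg. Origin: centre of its underside, z up, x along its length. Either way round will do.
- shoe_probe: Shoe probe: small white plastic block 52 (x) x 30 (y) x 28 mm high, standing on two feet, with a brass socket (diameter 15, 12 mm high, top at 40 mm) on top at x +10 mm. About 0.11 kg. Origin: centre of its underside, z up, x along its length. Either way round will do.
- loupe: Loupe: upright steel cylinder, diameter 36, 42 mm high, with a black band and a lens on top. About 0.07 kg. Origin: centre of its underside, z up.
- one_hole_block: Aluminium block like the other, 90 (x) x 36 (y) x 30 mm high, but with only ONE hole, 24 mm, in the middle. Not wanted: stays where it lies. Origin: centre of its underside, z up, x along its length. 
- step_block: Steel step block, 100 (x) x 25 (y) mm, with five 20 mm long steps rising from 6 mm (at -x) to 30 mm (at +x). Not wanted: stays where it lies. Origin: centre of its underside, z up, x along its length. 
Things that resemble listed ones, but are neither listed nor needed, are in the scene too. Leave any turquoise look-alike of the hole_tray alone.

How it is judged:
By the outcome, as a careful person would: the job done as asked, in the order asked, and still so for the second after the job is handed in, with the robot touching nothing.
It also fails if it takes over 120 s, if anything falls off the work surface, if the arm or the gripper's body presses on something with over 40 N, if the wrist force passes 120 N, or if a joint passes its speed limit or range.

### The arm

A 6-joint arm with a two-finger parallel gripper is mounted at the origin on the work surface. World frame = base frame: x ahead of the robot, y to its left, z up, the work surface at z = 0. Lengths are in mm, angles in degrees, forces in N, time in s.
With the tool pointing down it reaches from about 350 to 850 mm from the base axis. Payload 8.1 kg.
Tool frame: the origin (TCP) lies at the centre of the arm's flange, where the gripper is bolted on; the fingertips stand 173 mm ahead of it and the grasp point (between the pads) lies 155 mm ahead of it; z points along the fingers, y is the line along which they close (so a half turn about z gives the same grasp; the last joint's range is limited). The gripper opens to 85 mm and grips with 20 to 120 N. Pads are 22 mm wide; open, the fingers measure 114 mm over their backs; the gripper's body (76 mm by 85 mm) begins 54 mm behind the grasp point. The pads swing forward as they close: fully open they stand 13 mm farther back than shut.
Start: joints at [63.232, 7.471, 85.268, -0, 87.261, -4.893], TCP at [223.535, 556.812, 404.692] pointing down, gripper open.
Joint ranges: [-169.43, 169.43], [-51.17, 129.36], [1.28, 143.12], [-76.62, 256.62], [0, 156.53], [-152.29, 152.29]. Speed limits (degrees/s): [136.94, 136.94, 159.86, 180, 180, 180].

### API

Orientations are given as [roll, pitch, yaw] about the fixed x, y, z axes, in that order (R = Rz(yaw) Ry(pitch) Rx(roll)).
In Python, from bench import * gives the robot as it stands.
- The arm moves only by the shell command python3 -m jog 'ROWS' [FORCE]. ROWS is text: rows parted by semicolons, each of 7 numbers parted by spaces: the shift along the tool's x, y, z scaled (see below), then the turn, a rotation vector about the tool's x, y, z scaled (see below), then the closure, from -1 (fully open) to 1 (shut). In form: tx ty tz wx wy wz hand; .... A call has 1 to 5 rows; each row shifts and turns the commanded pose from where the row before left it, along the tool's axes as they then stand; what a row does not reach is not made up. The controller multiplies each number of a shift by 0.1 m and each number of a turn by 60 degrees. A row lasts 1/8 s, in which the tool goes at most 62.5 mm and 10.7 degrees, less where a joint would pass 70% of its speed; a pose out of reach is approached as far as the arm can. A call with a number of a shift or a turn outside -1 to 1 is refused whole. A call with a gripper value outside its range is refused whole. The fingers move at their own pace and stop on an object; FORCE is the grip in N (left out, the last holds). Time passes only in rows, so rows that do not move let the fingers close. It gives the time, the measured TCP pose, the force, the opening and the grip force at its end, in the units of the state.
- sense(): the state, without advancing time (a new reading comes with each control period).
- snapshot(name): name is "scene" or "side" or "wrist"; returns a dict with "img" (420x560x3 uint8, red, green, blue), "fx", "fy", "cx", "cy" (pixels), "dist" ([k1, k2, p1, p2, k3] as OpenCV has them; the pictures are not rectified), "extrinsics" (4x4, takes a point from camera to world coordinates). Camera axes: x right, y down, z forward; pixel columns grow to the right and rows downward; lengths in mm; the calibration is good to about 2 mm. A picture is of the moment at which its call begins. There is no depth.
- hand_in(): hands the job in; it is judged then, once.
The state is a dict: "time": time; "joint_pos": joint angles; "qd": joint speeds; "joint_efforts": joint torques, N m; "tool_pos": TCP position; "tcp_rot": TCP orientation; "ft_force": force on the tool from outside, world axes, zero at the start; "wrist_torque": the same for the moment, N m; "finger_gap": finger opening in mm; "grip_force": force on a finger pad.
Only numpy, scipy, OpenCV 4.12 (cv2) and the standard library are available. Lean on these libraries where they do the work, as an engineer would, in place of code of your own. Each camera call takes 0.05 s, during which the arm holds its last target. There are 200 camera calls.

## Working session

There is one attempt and no reset: what is moved stays moved. The work goes in short steps, Python scripts to look and compute and a shell command to move; the robot and the scene stay as the last step left them, time stands still between calls to the robot, and variables do not carry over. Pictures are saved under pics/ and viewed, at most 14 in all, crops included, and the job is handed in when it is done.

```bash
ls; mkdir -p pics; python3 - <<'E'
from bench import *
import cv2
for n in ("scene","side","wrist"):
    s=snapshot(n); cv2.imwrite(f"pics/{n}0.png",cv2.resize(s["img"][:,:,::-1],(800,600),interpolation=cv2.INTER_CUBIC))
    print(n,s["fx"],s["fy"],s["cx"],s["cy"],s["dist"],s["extrinsics"])
print(sense())
E
```

```text
pics
scene 379.35099554477495 379.35099554477495 279.20923779928427 199.14713826608067 [-0.07348179  0.          0.          0.          0.        ] [[ 3.50778992e-01  8.11429428e-01 -4.67478750e-01  8.92849077e+02]
 [ 9.36350625e-01 -3.11479640e-01  1.61950424e-01 -1.75910635e+02]
 [-1.41987728e-02 -4.94532826e-01 -8.69042967e-01  8.56365957e+02]
 [ 0.00000000e+00  0.00000000e+00  0.00000000e+00  1.00000000e+00]]
side 449.2639698862566 449.2639698862566 276.6266820775796 208.00182853941598 [-0.10037168  0.          0.          0.          0.        ] [[ 9.90882760e-01 -8.94263221e-02  1.00768487e-01  2.89606092e+02]
 [-1.34489764e-01 -7.00913444e-01  7.00451888e-01 -9.97692410e+02]
 [ 7.99115110e-03 -7.07618030e-01 -7.06549973e-01  1.00585669e+03]
 [ 0.00000000e+00  0.00000000e+00  0.00000000e+00  1.00000000e+00]]
wrist 334.0178038530034 334.0178038530034 275.5987680593534 208.2142324204161 [-0.03533631  0.          0.          0.          0.        ] [[ 3.72172140e-01  8.78420943e-01  2.99774157e-01  1.46061768e+02]
 [ 9.28161651e-01 -3.51543143e-01 -1.22202158e-01  5.87964153e+02]
 [-1.96138564e-03  3.23719115e-01 -9.46151197e-01  3.73493759e+02]
 [ 0.00000000e+00  0.00000000e+00  0.00000000e+00  1.00000000e+00]]
{'time': 0.15, 'joint_pos': array([ 6.32326759e+01,  7.50617602e+00,  8.53155386e+01,  1.02784877e-03,
        8.72616970e+01, -4.89259610e+00]), 'qd': array([-0.04698534, -0.15726108, -0.01054785,  0.06681863, -0.02660199,
       -0.00831876]), 'joint_efforts': array([ 1.50792806e-03, -5.70053923e+01, -5.01164711e+01, -2.97867600e-04,
        9.34954849e-03,  2.05110348e-05]), 'tool_pos': array([223.43913357, 556.65415359, 403.86904846]), 'tcp_rot': array([-1.79916980e+02, -8.13688661e-03,  1.58125216e+02]), 'ft_force': array([ 0.10313276, -1.06206225,  1.14200321]), 'wrist_torque': array([-0.01013732, -0.04046877, -0.01749584]), 'grip_force': 0.0, 'finger_gap': 85.11282732222507}
```

View pics/scene0.png

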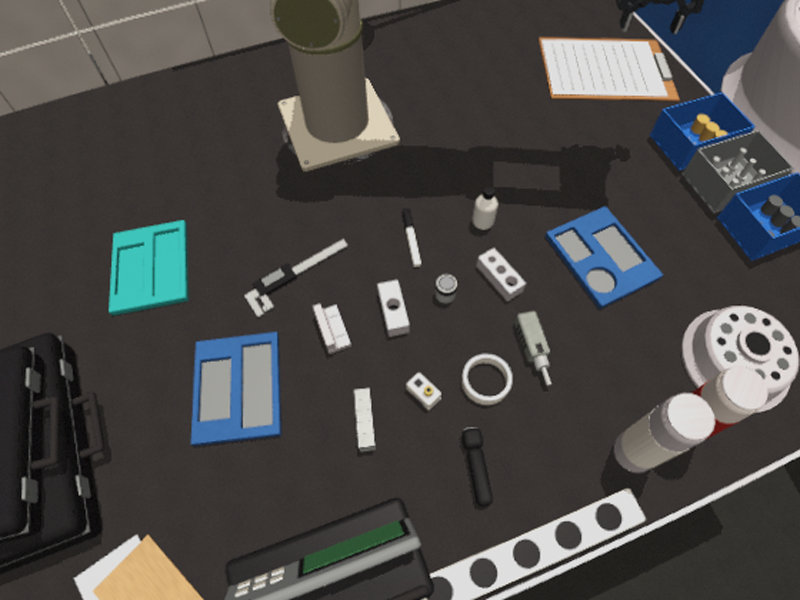

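View pics/side0.png

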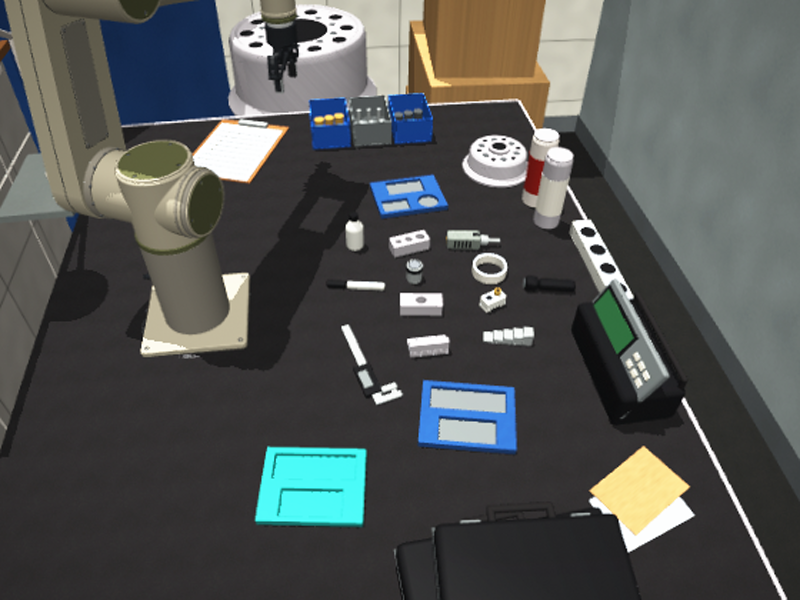

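The scene view shows the hole tray at (235,388), the rim tray at (604,256) and turquoise look-alike at (148,266). The wanted items are the rim block (331,327), 3-hole block (501,273), loupe (446,287), scanner (535,345) and shoe probe (424,391). I'll enlarge these areas.

```bash
cat > h.py <<'E'
import numpy as np, cv2
from bench import *
S={"scene":(379.35099554477495,279.20923779928427,199.14713826608067,-0.07348179,[[3.50778992e-01,8.11429428e-01,-4.67478750e-01,8.92849077e+02],[9.36350625e-01,-3.11479640e-01,1.61950424e-01,-1.75910635e+02],[-1.41987728e-02,-4.94532826e-01,-8.69042967e-01,8.56365957e+02]])}
def w(s,pts,z):
    """native pixels -> world xy on the plane z"""
    K=np.array([[s["fx"],0,s["cx"]],[0,s["fy"],s["cy"]],[0,0,1]])
    n=cv2.undistortPoints(np.array(pts,float).reshape(-1,1,2),K,np.array(s["dist"],float)).reshape(-1,2)
    E=np.array(s["extrinsics"]); d=np.c_[n,np.ones(len(n))]@E[:3,:3].T
    return (E[:3,3]+d*((z-E[2,3])/d[:,2])[:,None])[:,:2]
def crop(s,x0,y0,x1,y1,k,f):
    c=cv2.resize(s["img"][y0:y1,x0:x1,::-1],None,fx=k,fy=k,interpolation=cv2.INTER_CUBIC)
    cv2.imwrite("pics/"+f,c)
E
sed -i '/^S=/d' h.py
python3 - <<'E'
from h import *
s=snapshot("scene")
import pickle; pickle.dump(s,open("s.pkl","wb"))
crop(s,300,140,470,275,4.4,"A.png"); crop(s,130,190,310,320,4.4,"B.png")
E
```

```text
(no output)
```

View pics/A.png

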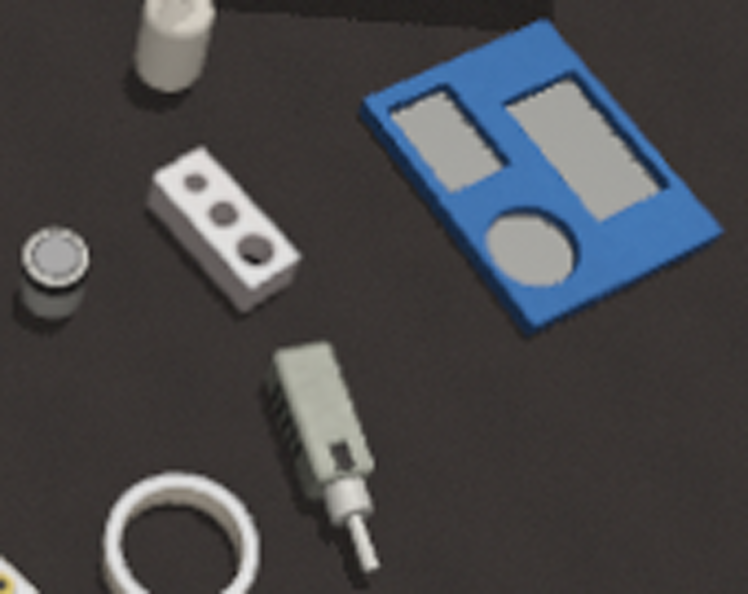

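View pics/B.png

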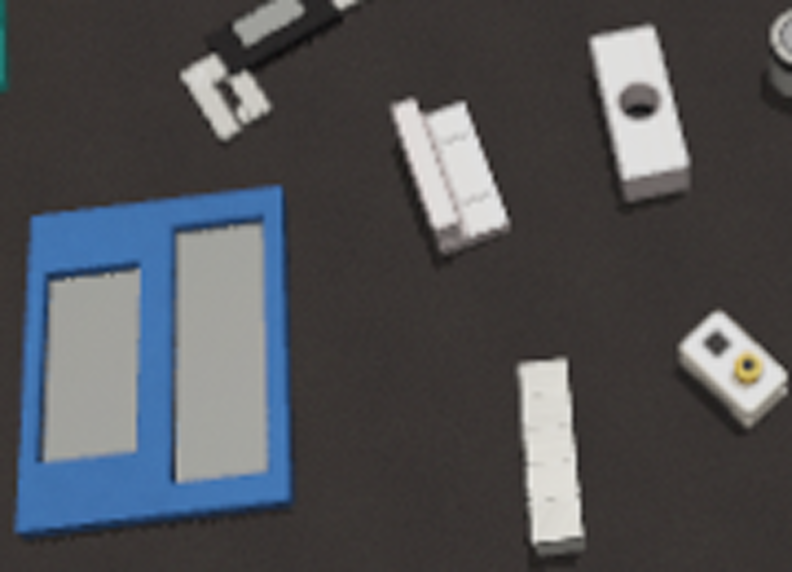

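Crop A gives the rim tray (corners at 362,103 / 530,320 / 722,230 / 545,18), 3-hole block, loupe and scanner. Crop B gives the hole tray, rim block with its flange on the left, and shoe probe with its socket at (748,367).

```bash
cat > fit.py <<'E'
from h import *
import pickle
s=pickle.load(open("s.pkl","rb"))
A=lambda p:(np.array(p,float)+.5)/4.4-.5+[300,140]
B=lambda p:(np.array(p,float)+.5)/4.4-.5+[130,190]
def fit(name,pix,model):
    W=np.array([w(s,[p],m[2])[0] for p,m in zip(pix,model)]); M=np.array(model,float)[:,:2]
    a,b=M-M.mean(0),W-W.mean(0)
    t=np.arctan2((a[:,0]*b[:,1]-a[:,1]*b[:,0]).sum(),(a*b).sum())
    R=np.array([[np.cos(t),-np.sin(t)],[np.sin(t),np.cos(t)]]); o=W.mean(0)-R@M.mean(0)
    print(name,o.round(1),"yaw",np.degrees(t).round(1),"res",np.linalg.norm(M@R.T+o-W,axis=1).round(1))
rect=lambda x,y,z:[(-x,-y,z),(x,-y,z),(x,y,z),(-x,y,z)]
fit("rim_tray",A([(362,103),(530,320),(722,230),(545,18)]),rect(88,70,14))
fit("hole_tray",B([(32,215),(17,528),(291,500),(282,186)]),rect(88,70,14))
fit("three",A([(153,182),(247,290),(300,256),(203,148),(223,213)]),rect(45,18,30)+[(0,0,30)])
fit("scanner",A([(274,352),(315,480),(372,464),(330,345),(372,568)]),[(-64,-17,34),(16,-17,34),(16,17,34),(-64,17,34),(64,0,17)])
fit("rim",B([(393,103),(440,235),(462,225),(414,98),(463,102),(508,226)]),[(-40,-20,36),(40,-20,36),(40,-6,36),(-40,-6,36),(-40,20,12),(40,20,12)])
fit("shoe",B([(680,350),(748,418),(788,372),(717,310),(748,367)]),rect(26,15,28)+[(10,0,40)])
print("loupe",w(s,[A((57,257))],42))
fit("onehole",B([(590,37),(625,178),(688,165),(652,26)]),rect(45,18,30))
E
python3 fit.py
```

```text
rim_tray [511.4 359.7] yaw 5.7 res [3.4 3.4 0.2 1.3]
hole_tray [ 520.6 -335.4] yaw -13.3 res [0.7 1.1 1.3 0.3]
three [485.4 158.4] yaw 13.2 res [3.2 2.1 1.2 1.7 2.7]
scanner [639.5 150.1] yaw -8.6 res [2.4 1.4 3.9 4.4 2. ]
rim [ 477.5 -155.3] yaw 1.1 res [3.  3.2 1.7 1.4 1.7 2. ]
shoe [639.  -52.2] yaw 25.4 res [1.9 1.5 2.  0.6 0.2]
loupe [[481.34653559  53.97680435]]
onehole [479.2 -45.3] yaw -7.7 res [0.9 0.6 0.5 0.2]
```

```bash
cat >> h.py <<'E'
def plan(x,y,z,yaw=None):
    """remaining tool shift (units of 0.1 m) and z-turn (units of 60 deg) to a pointing-down pose"""
    from scipy.spatial.transform import Rotation as Ro
    s=sense(); R=Ro.from_euler("xyz",s["tcp_rot"],degrees=True)
    d=R.inv().apply(np.array([x,y,z])-s["tool_pos"])/100
    T=R if yaw is None else Ro.from_euler("xyz",[180,0,yaw],degrees=True)
    r=np.degrees((R.inv()*T).as_rotvec())/60
    print("t=%.1f"%s["time"],"shift",d.round(3),"len",np.linalg.norm(d).round(2),"turn",r.round(3),"force",s["ft_force"].round(1),"gap %.1f grip %.0f"%(s["finger_gap"],s["grip_force"]),"j6 %.0f"%s["joint_pos"][5])
E
python3 -m jog '-.51 -.23 .05 0 0 0 -1;-.51 -.23 .05 0 0 0 -1;-.51 -.23 .05 0 0 0 -1;-.51 -.23 .05 0 0 0 -1;-.51 -.23 .05 0 0 0 -1'
python3 -m jog '-.51 -.23 .05 0 0 0 -1;-.51 -.23 .05 0 0 0 -1;-.51 -.23 .05 0 0 0 -1;-.51 -.23 .05 0 0 0 -1;-.51 -.23 .05 0 0 0 -1'
python3 -m jog '0 0 0 0 0 -.11 -1;0 0 0 0 0 -.11 -1;0 0 0 0 0 0 -1'
python3 - <<'E'
from h import *
plan(616,154,300,171.4)
s=snapshot("wrist"); import pickle; pickle.dump(s,open("w.pkl","wb"))
crop(s,0,0,560,420,1.4,"w1.png")
E
```

```text
time: 0.82
tool_pos: [418.3, 353.6, 379.5]
tcp_rot: [180.0, 0.0, 158.1]
ft_force: [-0.4, 0.8, -0.1]
finger_gap: 85.3
grip_force: 0.0
time: 1.45
tool_pos: [612.1, 151.8, 354.3]
tcp_rot: [180.0, -0.0, 158.1]
ft_force: [0.5, 0.9, 0.7]
finger_gap: 85.5
grip_force: 0.0
time: 1.82
tool_pos: [611.1, 153.1, 354.3]
tcp_rot: [-180.0, -0.0, 171.3]
ft_force: [0.5, -0.1, 0.9]
finger_gap: 85.7
grip_force: 0.0
t=1.8 shift [-0.047  0.016  0.543] len 0.55 turn [-0.    -0.001 -0.002] force [ 0.5 -0.1  0.9] gap 85.7 grip 0 j6 -72
```

View pics/w1.png

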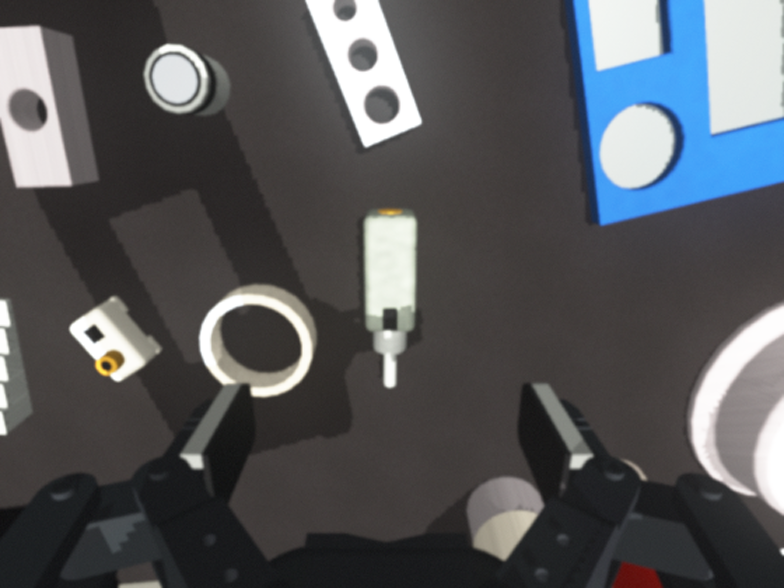

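The wrist view shows the scanner grip from (390,214) to (390,330), probe tip at (390,386), ring to its left with right edge at x≈316. I'll refine using this view.

```bash
cat > fw.py <<'E'
from h import *
import pickle,sys
def fitw(name,s,pix,model,k=1.4,off=(0,0)):
    P=(np.array(pix,float)+.5)/k-.5+np.array(off)
    W=np.array([w(s,[p],m[2])[0] for p,m in zip(P,model)]); M=np.array(model,float)[:,:2]
    a,b=M-M.mean(0),W-W.mean(0)
    t=np.arctan2((a[:,0]*b[:,1]-a[:,1]*b[:,0]).sum(),(a*b).sum())
    R=np.array([[np.cos(t),-np.sin(t)],[np.sin(t),np.cos(t)]]); o=W.mean(0)-R@M.mean(0)
    print(name,o.round(1),"yaw",np.degrees(t).round(1),"res",np.linalg.norm(M@R.T+o-W,axis=1).round(1))
    return o,t,R
E
python3 - <<'E'
from fw import *
s=pickle.load(open("w.pkl","rb"))
o,t,R=fitw("scanner",s,[(364,217),(416,217),(413,330),(366,330),(390,386)],[(-64,-17,34),(-64,17,34),(16,17,34),(16,-17,34),(64,0,17)])
g=o+R@[-24,0]; print(g)
o3,t3,R3=fitw("three",s,[(421,123),(365,146),(362,54)],[(45,18,30),(45,-18,30),(0,0,30)])
print("loupe",w(s,[((175+.5)/1.4-.5,(78+.5)/1.4-.5)],42))
fitw("shoe",s,[(70,328),(97,299) if 0 else (115,301),(117,381),(108,363)],[(-26,-15,28),(-26,15,28),(26,-15,28),(10,0,40)])
plan(*g,300,180+np.degrees(t))
E
```

```text
scanner [640.6 151.4] yaw -8.6 res [1.5 1.4 2.7 2.6 2.5]
[616.82944711 154.95476597]
three [485.8 159.4] yaw 13.1 res [0.9 0.7 1.7]
loupe [[481.3631103   53.91545901]]
shoe [638.5 -46.2] yaw 16.3 res [5.7 6.3 0.9 2.4]
t=1.9 shift [-0.055  0.025  0.544] len 0.55 turn [-0.    -0.    -0.004] force [-0.2 -0.1 -0.1] gap 85.5 grip 0 j6 -72
```

```bash
python3 -m jog '-.055 .025 .4 0 0 0 -.4;0 0 .4 0 0 0 -.4;0 0 .4 0 0 0 -.4;0 0 .3 0 0 0 -.4;0 0 .1 0 0 0 -.4' 40
python3 -m jog '0 0 .08 0 0 0 -.4;0 0 0 0 0 0 -.4;0 0 0 0 0 0 1;0 0 0 0 0 0 1;0 0 0 0 0 0 1' 40
python3 -m jog '0 0 0 0 0 0 1;0 0 0 0 0 0 1' 40
python3 - <<'E'
from h import *
plan(616.8,155,186,171.4)
E
```

```text
time: 2.5
tool_pos: [615.6, 155.1, 192.1]
tcp_rot: [-179.9, -0.2, 171.2]
ft_force: [-0.2, 0.1, 0.3]
finger_gap: 60.1
grip_force: 0.0
time: 3.12
tool_pos: [617.7, 155.1, 188.3]
tcp_rot: [180.0, 0.1, 171.3]
ft_force: [-0.9, 0.4, 5.5]
finger_gap: 33.2
grip_force: 42.1
time: 3.38
tool_pos: [617.7, 155.1, 188.3]
tcp_rot: [180.0, 0.1, 171.3]
ft_force: [-1.2, -0.9, 6.0]
finger_gap: 33.4
grip_force: 42.1
t=3.4 shift [ 0.009 -0.003  0.023] len 0.02 turn [ 0.001  0.002 -0.001] force [-1.2 -0.9  6. ] gap 33.4 grip 42 j6 -72
```

```bash
python3 -m jog '0 0 -.1 0 0 0 1;0 0 -.3 0 0 0 1;0 0 -.4 0 0 0 1;0 0 -.4 0 0 0 1;0 0 -.3 0 0 0 1' 40
python3 -m jog '.05 -.5 0 0 0 0 1;.05 -.5 0 0 0 0 1;.05 -.5 0 0 0 0 1;.05 -.5 0 0 0 0 1;.05 -.5 0 0 0 0 1'
python3 -m jog '.05 -.5 0 0 0 0 1;.05 -.5 0 0 0 0 1;.05 -.5 0 0 0 0 1;.05 -.5 0 0 0 0 1;0 -.1 0 0 0 .08 1'
python3 -m jog '0 0 0 0 0 0 1'
python3 - <<'E'
from h import *
plan(505,-297,192,166.7)
s=snapshot("wrist"); import pickle; pickle.dump(s,open("w.pkl","wb"))
crop(s,0,0,560,420,1.4,"w2.png")
E
```

```text
time: 4.0
tool_pos: [616.9, 155.0, 339.1]
tcp_rot: [180.0, 0.1, 171.3]
ft_force: [-0.7, 1.1, -2.7]
finger_gap: 32.6
grip_force: 41.1
time: 4.62
tool_pos: [553.6, -89.8, 336.9]
tcp_rot: [180.0, -0.0, 171.3]
ft_force: [0.5, -0.1, -2.0]
finger_gap: 33.2
grip_force: 41.1
time: 5.25
tool_pos: [501.6, -295.8, 336.9]
tcp_rot: [-180.0, -0.0, 166.2]
ft_force: [-0.1, -0.6, -1.4]
finger_gap: 33.0
grip_force: 41.2
time: 5.38
tool_pos: [502.5, -293.8, 336.7]
tcp_rot: [180.0, -0.0, 166.4]
ft_force: [0.9, 0.8, -2.4]
finger_gap: 33.1
grip_force: 41.2
t=5.4 shift [-0.033 -0.026  1.447] len 1.45 turn [ 0.    -0.    -0.004] force [ 0.9  0.8 -2.4] gap 33.1 grip 41 j6 -112
```

View pics/w2.png

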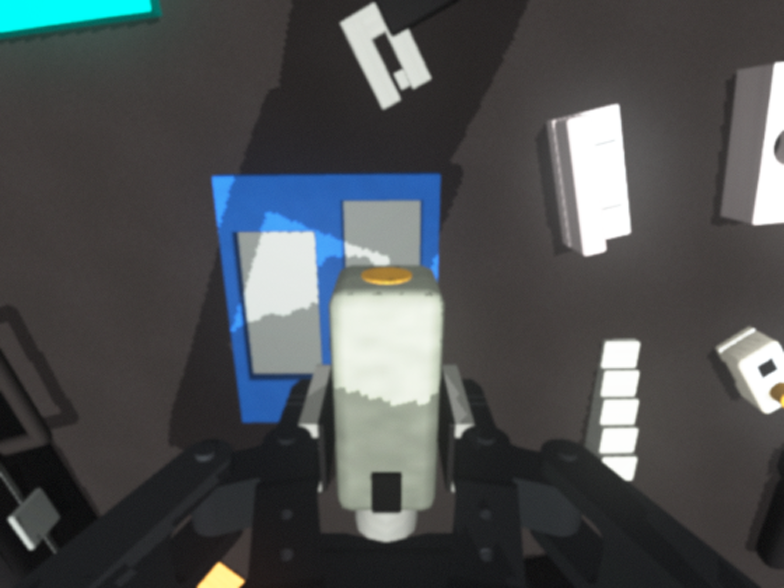

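View: tray corners at (213,176), (440,174), (243,422), scanner pocket far edge (343,200)-(421,200); the scanner is held straight.

```bash
python3 - <<'E'
from fw import *
s=pickle.load(open("w.pkl","rb"))
o,t,R=fitw("hole_tray",s,[(213,176),(440,174),(243,422),(343,200),(421,200)],[(-88,-70,14),(-88,70,14),(88,-70,14),(-72,9,14),(-72,59,14)])
g=o+R@[-23.2,34]; print("scanner TCP",g,"block TCP",o+R@[0,-35])
plan(*g,193,180+np.degrees(t))
o,t,R=fitw("rim",s,[(620,104),(631,233)],[(-40,20,12),(40,20,12)])
E
```

```text
hole_tray [ 522.3 -335.1] yaw -13.1 res [0.5 0.5 0.3 0.9 0.8]
scanner TCP [ 507.35484351 -296.76347734] block TCP [ 514.36079144 -369.22144235]
t=5.4 shift [-0.054 -0.027  1.436] len 1.44 turn [ 0.    -0.    -0.006] force [ 0.7  0.5 -1.1] gap 33.0 grip 41 j6 -112
rim [ 477.5 -154.8] yaw 0.3 res [0. 0.]
```

```bash
python3 -m jog '-.054 -.027 .3 0 0 -.006 1;0 0 .4 0 0 0 1;0 0 .4 0 0 0 1;0 0 .2 0 0 0 1;0 0 0 0 0 0 1'
python3 -m jog '0 0 .05 0 0 0 1;0 0 .03 0 0 0 1;0 0 .02 0 0 0 1;0 0 .01 0 0 0 1;0 0 0 0 0 0 1'
python3 - <<'E'
from h import *
plan(507.4,-296.8,192.3,166.9)
E
```

```text
time: 6.05
tool_pos: [507.3, -295.7, 205.3]
tcp_rot: [179.9, -0.2, 167.0]
ft_force: [-1.0, -0.3, -1.9]
finger_gap: 33.5
grip_force: 41.1
time: 6.68
tool_pos: [507.7, -296.9, 195.8]
tcp_rot: [180.0, 0.0, 166.9]
ft_force: [-0.7, -0.6, -2.9]
finger_gap: 33.3
grip_force: 41.1
t=6.7 shift [0.003 0.    0.035] len 0.03 turn [ 0.  0. -0.] force [-0.7 -0.6 -2.9] gap 33.3 grip 41 j6 -112
```

```bash
python3 -m jog '0 0 .012 0 0 0 1;0 0 .01 0 0 0 1;0 0 0 0 0 0 1'
python3 -m jog '0 0 .01 0 0 0 1;0 0 0 0 0 0 1'
python3 -m jog '0 0 .008 0 0 0 1;0 0 0 0 0 0 1'
```

```text
time: 7.05
tool_pos: [507.6, -296.8, 193.4]
tcp_rot: [180.0, -0.0, 166.9]
ft_force: [0.5, -0.3, -2.1]
finger_gap: 33.5
grip_force: 41.1
time: 7.3
tool_pos: [507.7, -296.8, 192.4]
tcp_rot: [180.0, -0.0, 166.9]
ft_force: [-0.1, -0.6, -1.4]
finger_gap: 33.0
grip_force: 41.1
time: 7.55
tool_pos: [507.7, -296.9, 192.3]
tcp_rot: [-180.0, -0.0, 166.9]
ft_force: [-4.4, 2.7, 5.9]
finger_gap: 32.9
grip_force: 42.0
```

```bash
python3 -m jog '0 0 0 0 0 0 -.3;0 0 0 0 0 0 -.3;0 0 0 0 0 0 -.3;0 0 -.1 0 0 0 -.3;0 0 -.4 0 0 0 -.3'
python3 -m jog '0 0 -.5 0 0 0 -.3;.14 .49 -.37 0 0 0 -.4;.14 .49 0 0 0 0 -.4;.14 .49 0 0 0 0 -.4;.14 .49 0 0 0 0 -.4'
python3 -m jog '.14 .49 0 0 0 0 -.4;.14 .49 0 0 0 0 -.4;.14 .49 0 0 0 0 -.4;.14 .49 0 0 0 0 -.4;.14 .49 0 0 0 -.146 -.4'
python3 -m jog '0 0 0 0 0 -.146 -.4;0 0 0 0 0 -.146 -.4;0 0 0 0 0 0 -.4'
python3 - <<'E'
from h import *
plan(485.8,159.4,186,193.1)
s=snapshot("wrist"); import pickle; pickle.dump(s,open("w.pkl","wb"))
crop(s,0,0,560,420,1.4,"w3.png")
E
```

```text
time: 8.18
tool_pos: [506.5, -296.0, 239.8]
tcp_rot: [179.9, -0.3, 166.9]
ft_force: [-1.1, 0.5, 1.8]
finger_gap: 55.7
grip_force: 0.0
time: 8.8
tool_pos: [497.4, -92.2, 329.5]
tcp_rot: [180.0, 0.1, 166.9]
ft_force: [1.0, 0.6, -0.2]
finger_gap: 59.9
grip_force: 0.0
time: 9.43
tool_pos: [484.8, 162.5, 329.5]
tcp_rot: [180.0, 0.1, 175.8]
ft_force: [1.0, 0.0, 0.1]
finger_gap: 60.0
grip_force: 0.0
time: 9.8
tool_pos: [485.0, 161.1, 329.1]
tcp_rot: [-180.0, 0.0, -166.9]
ft_force: [0.4, 0.2, -0.2]
finger_gap: 59.7
grip_force: 0.0
t=9.8 shift [-0.002 -0.018  1.431] len 1.43 turn [-0.     0.001  0.001] force [ 0.4  0.2 -0.2] gap 59.7 grip 0 j6 -91
```

View pics/w3.png

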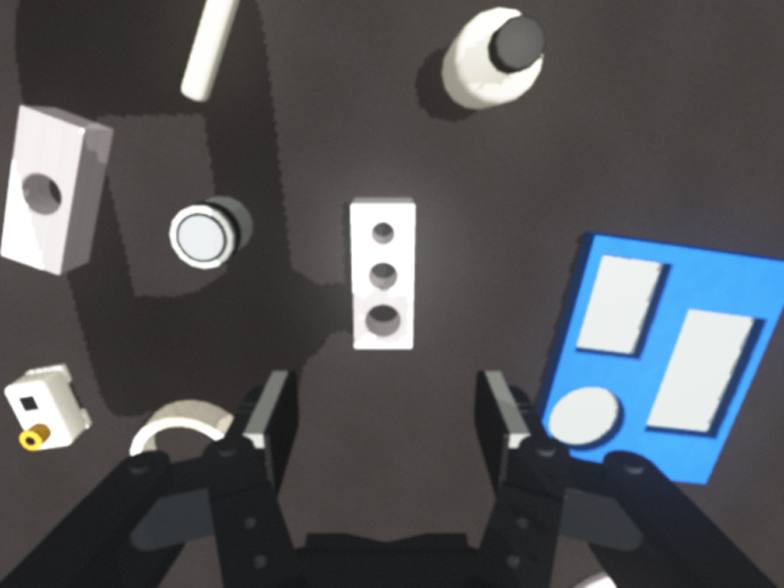

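Block top spans (351,205)-(413,349), aligned with the gripper; rim tray corner points and loupe top (201,237) are visible too.

```bash
python3 - <<'E'
from fw import *
s=pickle.load(open("w.pkl","rb"))
o,t,R=fitw("three",s,[(351,205),(414,204),(413,349),(354,349)],[(-45,-18,30),(-45,18,30),(45,18,30),(45,-18,30)])
plan(*o,188,180+np.degrees(t))
fitw("rimtray",s,[(593,234),(710,483),(755,317)],[(-88,-70,14),(88,70,14),(-48,63,14)])
print(w(s,[(201.5/1.4-.5,237.5/1.4-.5)],42))
E
```

```text
three [487.2 159.9] yaw 13.5 res [0.4 0.8 1.  0.9]
t=9.8 shift [-0.017 -0.014  1.41 ] len 1.41 turn [-0.     0.001 -0.008] force [-0.  -0.2  0. ] gap 59.5 grip 0 j6 -90
rimtray [514.1 359.3] yaw 7.1 res [3.6 3.6 6. ]
[[481.73900274  53.83636703]]
```

```bash
python3 -m jog '-.017 -.014 .4 0 0 0 -.4;0 0 .4 0 0 0 -.4;0 0 .4 0 0 0 -.4;0 0 .17 0 0 0 -.4;0 0 .06 0 0 0 -.4' 40
python3 -m jog '0 0 0 0 0 0 1;0 0 0 0 0 0 1;0 0 0 0 0 0 1;0 0 0 0 0 0 1' 40
python3 - <<'E'
from h import *
plan(487.2,159.9,186,193.5)
E
```

```text
time: 10.48
tool_pos: [487.0, 159.7, 185.0]
tcp_rot: [-180.0, -0.1, -166.9]
ft_force: [0.2, -0.1, 0.2]
finger_gap: 60.1
grip_force: 0.0
time: 10.98
tool_pos: [488.0, 160.1, 187.1]
tcp_rot: [-180.0, 0.2, -166.8]
ft_force: [-1.0, -1.0, 6.9]
finger_gap: 34.7
grip_force: 42.0
t=11.0 shift [0.008 0.    0.011] len 0.01 turn [-0.     0.003 -0.006] force [-1.  -1.   6.9] gap 34.7 grip 42 j6 -91
```

```bash
python3 -m jog '0 0 -.1 0 0 0 1;0 0 -.45 0 0 0 1;0 0 -.45 0 0 0 1;.094 -.521 0 0 0 0 1;.094 -.521 0 0 0 0 1'
python3 -m jog '.094 -.521 0 0 0 0 1;.094 -.521 0 0 0 0 1;.094 -.521 0 0 0 0 1;.094 -.521 0 0 0 0 1;.094 -.521 0 0 0 0 1'
python3 -m jog '.094 -.521 0 0 0 0 1;.094 -.521 0 0 0 0 1;.094 -.521 0 0 0 .146 1;0 0 0 0 0 .146 1;0 0 0 0 0 .146 1'
python3 -m jog '0 0 0 0 0 0 1'
python3 - <<'E'
from h import *
plan(515.2,-369.2,192,166.9)
s=snapshot("wrist"); import pickle; pickle.dump(s,open("w.pkl","wb"))
crop(s,0,0,560,420,1.4,"w4.png")
E
```

```text
time: 11.6
tool_pos: [492.5, 53.5, 286.9]
tcp_rot: [-180.0, 0.1, -166.7]
ft_force: [0.7, 0.1, -2.3]
finger_gap: 35.2
grip_force: 41.0
time: 12.22
tool_pos: [505.7, -211.8, 285.8]
tcp_rot: [180.0, 0.0, -166.8]
ft_force: [0.1, 0.5, -2.0]
finger_gap: 34.9
grip_force: 41.0
time: 12.85
tool_pos: [513.7, -369.6, 285.3]
tcp_rot: [180.0, -0.1, 166.5]
ft_force: [-0.5, 0.1, -2.3]
finger_gap: 34.7
grip_force: 41.2
time: 12.98
tool_pos: [513.9, -368.8, 285.4]
tcp_rot: [180.0, -0.0, 166.9]
ft_force: [0.3, -0.6, -2.1]
finger_gap: 35.2
grip_force: 41.2
t=13.0 shift [-0.014 -0.001  0.934] len 0.93 turn [ 0.    -0.001  0.   ] force [ 0.3 -0.6 -2.1] gap 35.2 grip 41 j6 -117
```

View pics/w4.png

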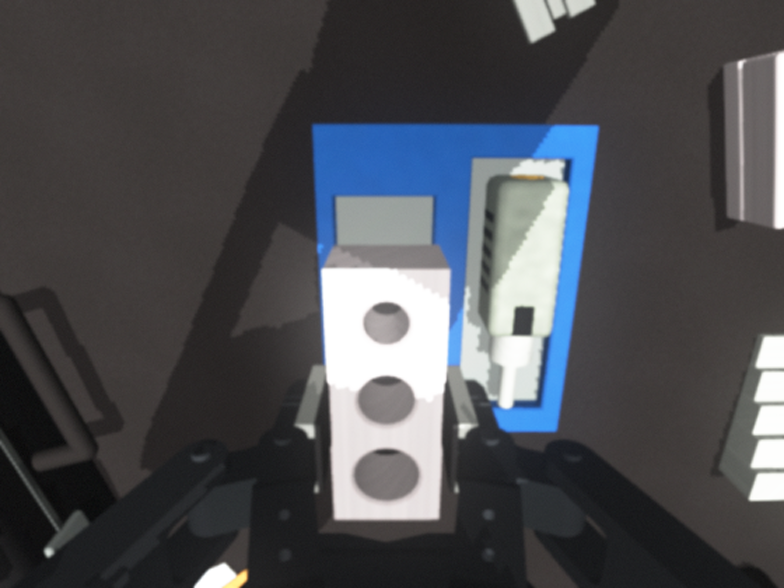

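Scanner lies in its pocket; the block hangs straight over its own. Lowering.

```bash
python3 -m jog '-.014 0 .4 0 0 0 1;0 0 .3 0 0 0 1;0 0 .1 0 0 0 1;0 0 .06 0 0 0 1;0 0 0 0 0 0 1'
python3 -m jog '0 0 .03 0 0 0 1;0 0 .02 0 0 0 1;0 0 .01 0 0 0 1;0 0 0 0 0 0 1;0 0 0 0 0 0 1'
python3 -m jog '0 0 .007 0 0 0 1;0 0 0 0 0 0 1'
```

```text
time: 13.65
tool_pos: [515.9, -369.4, 200.4]
tcp_rot: [-180.0, 0.1, 166.9]
ft_force: [-1.6, -0.2, -0.9]
finger_gap: 34.9
grip_force: 41.2
time: 14.28
tool_pos: [515.6, -369.2, 193.5]
tcp_rot: [-180.0, 0.0, 166.9]
ft_force: [0.3, 0.3, -2.0]
finger_gap: 35.2
grip_force: 41.2
time: 14.52
tool_pos: [515.5, -369.1, 192.6]
tcp_rot: [180.0, -0.0, 166.9]
ft_force: [-0.7, 0.1, -1.6]
finger_gap: 34.8
grip_force: 41.2
```

```bash
python3 -m jog '0 0 .007 0 0 0 1;0 0 0 0 0 0 1'
python3 -m jog '0 0 .006 0 0 0 1;0 0 0 0 0 0 1'
python3 -m jog '0 0 .006 0 0 0 1;0 0 0 0 0 0 1'
```

```text
time: 14.78
tool_pos: [515.5, -369.1, 191.9]
tcp_rot: [180.0, -0.0, 166.9]
ft_force: [-0.4, -0.5, -2.4]
finger_gap: 34.9
grip_force: 41.2
time: 15.02
tool_pos: [515.5, -369.1, 191.3]
tcp_rot: [180.0, -0.0, 166.9]
ft_force: [-0.0, -1.1, -2.3]
finger_gap: 35.1
grip_force: 41.2
time: 15.28
tool_pos: [515.5, -369.2, 191.2]
tcp_rot: [-180.0, 0.0, 166.9]
ft_force: [-2.6, 1.7, 2.0]
finger_gap: 34.8
grip_force: 41.7
```

```bash
python3 -m jog '0 0 0 0 0 0 -.3;0 0 0 0 0 0 -.3;0 0 0 0 0 0 -.3;0 0 -.1 0 0 0 -.3;0 0 -.4 0 0 0 -.3'
python3 -m jog '0 0 -.5 0 0 0 -.3;.207 .468 -.35 0 0 0 -.3;.207 .468 0 0 0 0 -.3;.207 .468 0 0 0 0 -.3;.207 .468 0 0 0 -.113 -.3'
python3 -m jog '0 0 0 0 0 -.113 -.3;0 0 0 0 0 0 -.3;0 0 0 0 0 0 -.3'
python3 - <<'E'
from h import *
plan(477.6,-168,188,180.5)
s=snapshot("wrist"); import pickle; pickle.dump(s,open("w.pkl","wb"))
crop(s,80,0,460,285,2.1,"w5.png")
E
```

```text
time: 15.9
tool_pos: [514.4, -368.2, 238.7]
tcp_rot: [179.8, -0.3, 166.9]
ft_force: [0.4, -0.2, -0.0]
finger_gap: 55.5
grip_force: 0.0
time: 16.52
tool_pos: [476.9, -166.6, 326.9]
tcp_rot: [-180.0, 0.1, 173.8]
ft_force: [1.1, 0.9, 0.9]
finger_gap: 55.3
grip_force: 0.0
time: 16.9
tool_pos: [477.5, -168.5, 326.4]
tcp_rot: [-180.0, 0.0, -179.7]
ft_force: [0.5, -0.1, 0.1]
finger_gap: 55.6
grip_force: 0.0
t=16.9 shift [0.    0.005 1.384] len 1.38 turn [-0.     0.001 -0.004] force [ 0.5 -0.1  0.1] gap 55.6 grip 0 j6 -115
```

View pics/w5.png

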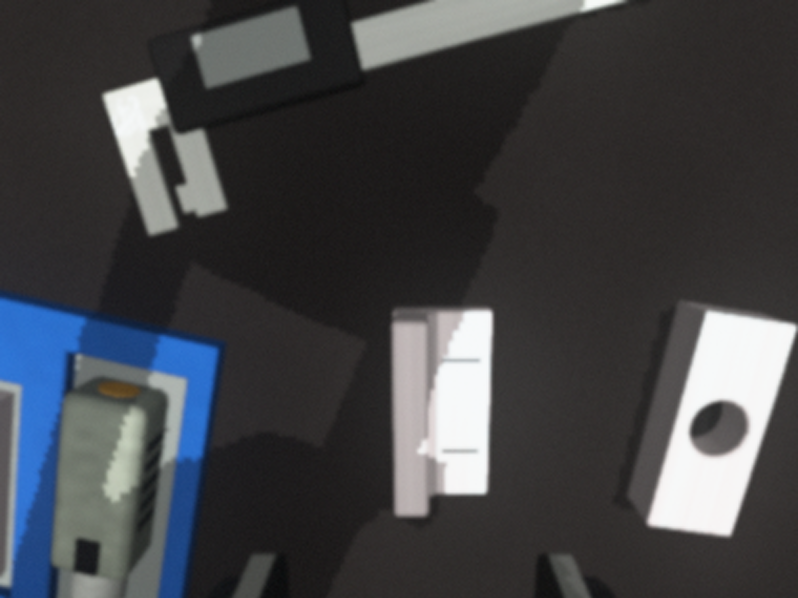

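Flange top spans (392,322)-(430,516), foot's right edge x≈490 from y 311 to 494.

```bash
python3 - <<'E'
from fw import *
s=pickle.load(open("w.pkl","rb"))
o,t,R=fitw("rim",s,[(392,322),(428,322),(430,516),(396,516),(492,311),(488,494)],[(-40,-20,36),(-40,-6,36),(40,-6,36),(40,-20,36),(-40,20,12),(40,20,12)],2.1,(80,0))
g=o+R@[0,-13]; print(g)
plan(*g,188,180+np.degrees(t))
E
```

```text
rim [ 477.4 -155.2] yaw 1.0 res [0.3 0.5 0.5 0.7 0.2 0.5]
[ 477.6616178  -168.24125285]
t=16.9 shift [-1.000e-03  4.000e-03  1.382e+00] len 1.38 turn [-0.     0.    -0.012] force [ 0.1  0.  -0.6] gap 55.7 grip 0 j6 -116
```

```bash
python3 -m jog '0 .004 .4 0 0 -.012 .05;0 0 .4 0 0 0 .05;0 0 .4 0 0 0 .05;0 0 .11 0 0 0 .05;0 0 .05 0 0 0 .05' 40
python3 -m jog '0 0 0 0 0 0 .05;0 0 0 0 0 0 1;0 0 0 0 0 0 1;0 0 0 0 0 0 1;0 0 0 0 0 0 1' 40
python3 - <<'E'
from h import *
plan(477.7,-168.2,190,181)
E
```

```text
time: 17.58
tool_pos: [477.5, -168.1, 189.9]
tcp_rot: [180.0, -0.0, -178.9]
ft_force: [0.5, -0.6, -0.1]
finger_gap: 40.6
grip_force: 0.0
time: 18.2
tool_pos: [478.2, -168.0, 191.4]
tcp_rot: [-179.9, 0.1, -178.8]
ft_force: [-0.4, 0.2, 6.9]
finger_gap: 12.9
grip_force: 40.4
t=18.2 shift [ 0.005 -0.002  0.014] len 0.01 turn [-0.001  0.002  0.003] force [-0.4  0.2  6.9] gap 12.9 grip 40 j6 -116
```

```bash
python3 -m jog '0 0 -.1 0 0 0 1;0 0 -.4 0 0 0 1;0 0 -.45 0 0 0 1;0 0 -.45 0 0 0 1;-.042 .549 0 0 0 0 1'
python3 -m jog '-.042 .549 0 0 0 0 1;-.042 .549 0 0 0 0 1;-.042 .549 0 0 0 0 1;-.042 .549 0 0 0 0 1;-.042 .549 0 0 0 0 1'
python3 -m jog '-.042 .549 0 0 0 0 1;-.042 .549 0 0 0 0 1;-.042 .549 0 0 0 0 1;-.042 .549 0 0 0 -.08 1;0 0 0 0 0 0 1'
python3 -m jog '0 0 0 0 0 0 1'
python3 - <<'E'
from h import *
plan(509.2,381.6,196,185.7)
s=snapshot("wrist"); import pickle; pickle.dump(s,open("w.pkl","wb"))
crop(s,0,0,560,420,1.4,"w6.png")
E
```

```text
time: 18.82
tool_pos: [481.9, -114.9, 335.6]
tcp_rot: [-179.8, 0.5, -179.1]
ft_force: [1.2, 1.5, -1.1]
finger_gap: 13.0
grip_force: 39.5
time: 19.45
tool_pos: [495.5, 164.0, 330.5]
tcp_rot: [-180.0, 0.0, -178.8]
ft_force: [0.7, 0.2, -0.8]
finger_gap: 13.5
grip_force: 39.5
time: 20.08
tool_pos: [507.1, 385.6, 329.4]
tcp_rot: [180.0, -0.1, -173.7]
ft_force: [-0.1, -0.8, -1.8]
finger_gap: 12.8
grip_force: 39.6
time: 20.2
tool_pos: [507.9, 382.0, 329.6]
tcp_rot: [-180.0, -0.0, -174.0]
ft_force: [0.4, -0.9, -1.4]
finger_gap: 13.2
grip_force: 39.6
t=20.2 shift [-0.014 -0.005  1.336] len 1.34 turn [-0.001 -0.001  0.005] force [ 0.4 -0.9 -1.4] gap 13.2 grip 40 j6 -64
```

View pics/w6.png

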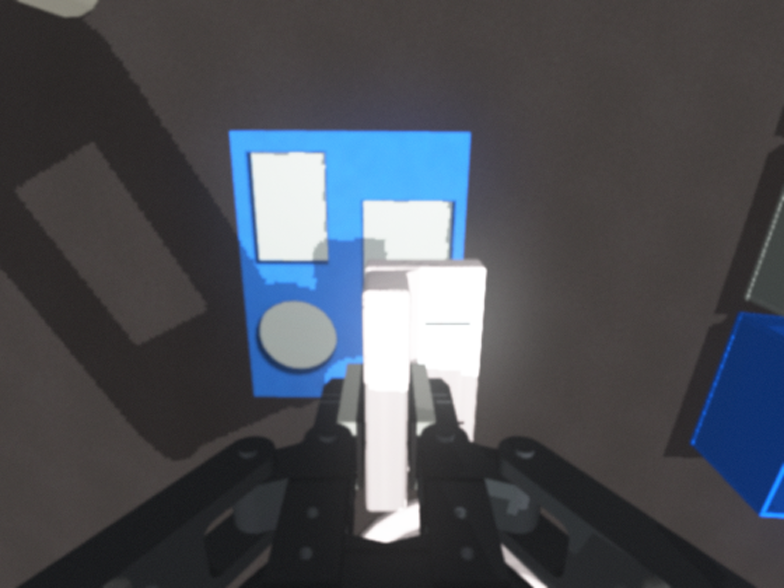

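Tray corners at (230,130), (470,131), (253,397); the rim pocket's far edge runs (363,200)-(454,200). The block is held straight.

```bash
python3 - <<'E'
from fw import *
s=pickle.load(open("w.pkl","rb"))
o,t,R=fitw("rim_tray",s,[(230,130),(470,131),(253,397),(363,200),(454,200)],[(-88,-70,14),(-88,70,14),(88,-70,14),(-48,7,14),(-48,63,14)])
g=o+R@[0.5,22]; print("rim TCP",g,"shoe",o+R@[-42,-38],"loupe",o+R@[44,-38])
plan(*g,197,180+np.degrees(t))
E
```

```text
rim_tray [513.7 360.6] yaw 5.6 res [0.6 0.4 1.6 0.6 0.6]
rim TCP [512.01806446 382.5305785 ] shoe [475.56926181 318.67343493] loupe [561.15968669 327.05670208]
t=20.2 shift [-0.041  0.008  1.328] len 1.33 turn [-0.001 -0.     0.006] force [ 0.   0.7 -1.2] gap 12.7 grip 40 j6 -64
```

```bash
python3 -m jog '-.041 .008 .3 0 0 .006 1;0 0 .4 0 0 0 1;0 0 .35 0 0 0 1;0 0 .15 0 0 0 1;0 0 .05 0 0 0 1'
python3 -m jog '0 0 .03 0 0 0 1;0 0 .02 0 0 0 1;0 0 .01 0 0 0 1;0 0 0 0 0 0 1;0 0 0 0 0 0 1'
python3 -m jog '0 0 .007 0 0 0 1;0 0 0 0 0 0 1'
```

```text
time: 20.88
tool_pos: [512.3, 382.5, 204.6]
tcp_rot: [-180.0, -0.0, -174.5]
ft_force: [0.0, -0.6, -1.6]
finger_gap: 13.0
grip_force: 39.6
time: 21.5
tool_pos: [512.2, 383.4, 199.1]
tcp_rot: [180.0, 0.0, -174.4]
ft_force: [0.4, 0.0, -1.5]
finger_gap: 13.3
grip_force: 39.6
time: 21.75
tool_pos: [512.1, 383.3, 198.0]
tcp_rot: [-180.0, -0.0, -174.4]
ft_force: [0.7, 0.1, -1.3]
finger_gap: 12.7
grip_force: 39.6
```

```bash
python3 -m jog '0 0 .01 0 0 0 1;0 0 0 0 0 0 1'
python3 -m jog '0 0 .008 0 0 0 1;0 0 0 0 0 0 1'
python3 -m jog '0 0 .006 0 0 0 1;0 0 0 0 0 0 1'
python3 -m jog '0 0 .005 0 0 0 1;0 0 0 0 0 0 1'
```

```text
time: 22.0
tool_pos: [512.1, 383.3, 196.9]
tcp_rot: [-180.0, -0.0, -174.4]
ft_force: [0.3, -0.2, -1.3]
finger_gap: 13.0
grip_force: 39.6
time: 22.25
tool_pos: [512.2, 383.3, 196.2]
tcp_rot: [-180.0, -0.0, -174.4]
ft_force: [0.2, 0.0, -1.7]
finger_gap: 13.6
grip_force: 39.6
time: 22.5
tool_pos: [512.2, 383.3, 195.7]
tcp_rot: [-180.0, -0.0, -174.4]
ft_force: [-0.7, -1.0, -1.0]
finger_gap: 13.2
grip_force: 39.6
time: 22.75
tool_pos: [512.2, 383.3, 195.4]
tcp_rot: [180.0, 0.0, -174.4]
ft_force: [-0.6, 0.2, 1.7]
finger_gap: 12.9
grip_force: 40.0
```

```bash
python3 -m jog '0 0 0 0 0 0 .05;0 0 0 0 0 0 .05;0 0 0 0 0 0 .05;0 0 -.1 0 0 0 .05;0 0 -.4 0 0 0 .05'
python3 -m jog '0 0 -.5 0 0 0 -.3;-.093 -.495 -.35 0 0 0 -.3;-.093 -.495 0 0 0 0 -.3;-.093 -.495 0 0 0 0 -.3;-.093 -.495 0 0 0 0 -.3'
python3 -m jog '-.093 -.495 0 0 0 0 -.3;-.093 -.495 0 0 0 0 -.3;-.093 -.495 0 0 0 0 -.3;-.093 -.495 0 0 0 0 -.3;-.093 -.495 0 0 0 -.165 -.3'
python3 -m jog '0 0 0 0 0 -.165 -.3;0 0 0 0 0 0 -.3;0 0 0 0 0 0 -.3'
python3 - <<'E'
from h import *
plan(639,-52,188,205.4)
s=snapshot("wrist"); import pickle; pickle.dump(s,open("w.pkl","wb"))
crop(s,80,0,460,285,2.1,"w7.png")
E
```

```text
time: 23.38
tool_pos: [510.9, 382.5, 243.0]
tcp_rot: [-179.8, -0.3, -174.4]
ft_force: [0.1, 0.7, -0.8]
finger_gap: 40.5
grip_force: 0.0
time: 24.0
tool_pos: [568.8, 188.4, 331.5]
tcp_rot: [180.0, 0.1, -174.4]
ft_force: [1.5, 0.0, -0.8]
finger_gap: 55.7
grip_force: 0.0
time: 24.62
tool_pos: [639.3, -53.5, 331.3]
tcp_rot: [-180.0, 0.1, -164.3]
ft_force: [0.2, 0.6, -0.1]
finger_gap: 55.7
grip_force: 0.0
time: 25.0
tool_pos: [638.9, -51.3, 330.6]
tcp_rot: [-180.0, 0.0, -154.8]
ft_force: [0.3, 0.5, -0.5]
finger_gap: 55.5
grip_force: 0.0
t=25.0 shift [ 0.003 -0.007  1.426] len 1.43 turn [-0.     0.    -0.003] force [ 0.3  0.5 -0.5] gap 55.5 grip 0 j6 -124
```

View pics/w7.png

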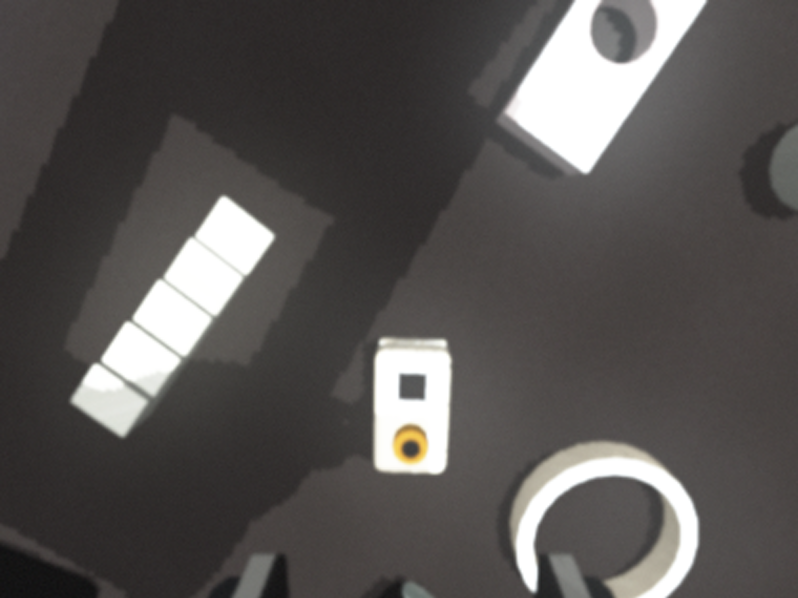

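Shoe top spans (375,348)-(449,472), socket at (410,444), aligned with the gripper; the ring's left edge is at x≈513.

```bash
python3 - <<'E'
from fw import *
s=pickle.load(open("w.pkl","rb"))
o,t,R=fitw("shoe",s,[(375,348),(451,348),(447,472),(376,472)],[(-26,-15,28),(-26,15,28),(26,15,28),(26,-15,28)],2.1,(80,0))
plan(*o,184,180+np.degrees(t))
r=w(s,[((513.5)/2.1-.5+80,520/2.1)],20)[0]; print("ring edge local",R.T@(r-o))
E
```

```text
shoe [637.7 -51.3] yaw 24.8 res [0.2 0.3 0.3 0.4]
t=25.1 shift [0.012 0.004 1.466] len 1.47 turn [-0.     0.     0.008] force [ 0.3  0.2 -0.2] gap 55.2 grip 0 j6 -124
ring edge local [52.04402664 44.88965252]
```

```bash
python3 -m jog '.012 .004 .4 0 0 .008 -.1;0 0 .4 0 0 0 -.1;0 0 .4 0 0 0 -.1;0 0 .2 0 0 0 -.1;0 0 .066 0 0 0 -.1' 40
python3 -m jog '0 0 0 0 0 0 -.1;0 0 0 0 0 0 1;0 0 0 0 0 0 1;0 0 0 0 0 0 1;0 0 0 0 0 0 1' 40
python3 - <<'E'
from h import *
plan(637.7,-51.3,184,204.8)
E
```

```text
time: 25.68
tool_pos: [637.3, -51.5, 182.6]
tcp_rot: [179.9, -0.1, -155.1]
ft_force: [0.3, -1.0, -0.7]
finger_gap: 46.9
grip_force: 0.0
time: 26.3
tool_pos: [638.8, -52.2, 185.9]
tcp_rot: [-179.9, 0.2, -155.1]
ft_force: [-0.3, 0.6, 7.5]
finger_gap: 29.1
grip_force: 41.3
t=26.3 shift [0.006 0.013 0.019] len 0.02 turn [-0.002  0.003  0.002] force [-0.3  0.6  7.5] gap 29.1 grip 41 j6 -124
```

```bash
python3 -m jog '0 0 -.1 0 0 0 1;0 0 -.4 0 0 0 1;0 0 -.45 0 0 0 1;0 0 -.45 0 0 0 1;-.01 .506 0 0 0 0 1'
python3 -m jog '-.01 .506 0 0 0 0 1;-.01 .506 0 0 0 0 1;-.01 .506 0 0 0 0 1;-.01 .506 0 0 0 0 1;-.01 .506 0 0 0 0 1'
python3 -m jog '-.01 .506 0 0 0 0 1;-.01 .506 0 0 0 .161 1;0 0 0 0 0 .161 1;0 0 0 0 0 0 1;0 0 0 0 0 0 1'
python3 - <<'E'
from h import *
plan(475.6,318.7,200,185.6)
s=snapshot("wrist"); import pickle; pickle.dump(s,open("w.pkl","wb"))
crop(s,0,0,560,420,1.4,"w8.png")
E
```

```text
time: 26.92
tool_pos: [619.4, -7.8, 330.2]
tcp_rot: [-179.7, 0.5, -155.3]
ft_force: [-0.1, 2.0, -1.4]
finger_gap: 29.2
grip_force: 40.4
time: 27.55
tool_pos: [514.2, 227.1, 324.3]
tcp_rot: [-180.0, 0.0, -155.1]
ft_force: [0.3, -0.0, -1.6]
finger_gap: 29.2
grip_force: 40.4
time: 28.18
tool_pos: [474.6, 317.9, 323.9]
tcp_rot: [-180.0, 0.0, -174.2]
ft_force: [1.1, 0.5, -1.8]
finger_gap: 29.1
grip_force: 40.4
t=28.2 shift [-0.01   0.007  1.239] len 1.24 turn [-0.     0.     0.003] force [ 1.1  0.5 -1.8] gap 29.1 grip 40 j6 -67
```

View pics/w8.png

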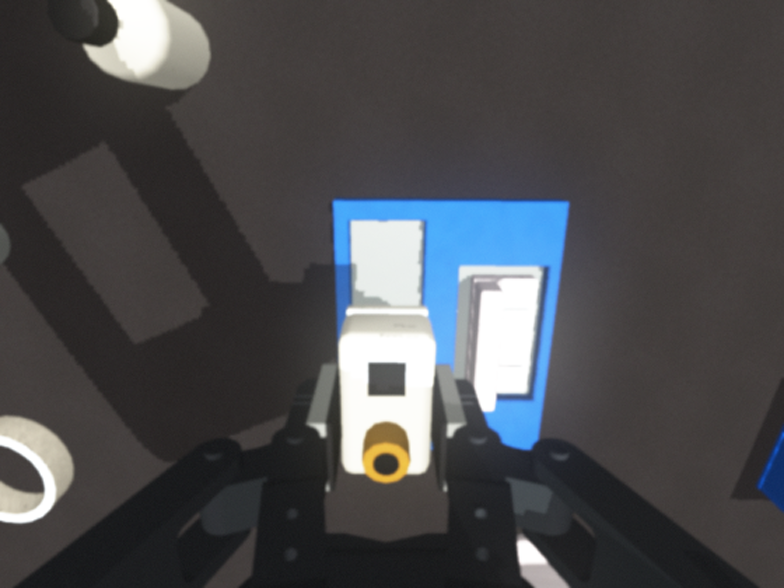

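Rim block sits in its pocket, shoe probe is held straight over its pocket (far edge 350-424, y≈220). Lowering.

```bash
python3 -m jog '-.01 .007 .3 0 0 .003 1;0 0 .4 0 0 0 1;0 0 .35 0 0 0 1;0 0 .15 0 0 0 1;0 0 .05 0 0 0 1'
python3 -m jog '0 0 .03 0 0 0 1;0 0 .02 0 0 0 1;0 0 .01 0 0 0 1;0 0 0 0 0 0 1;0 0 0 0 0 0 1'
python3 -m jog '0 0 .007 0 0 0 1;0 0 0 0 0 0 1'
```

```text
time: 28.85
tool_pos: [475.5, 318.8, 198.2]
tcp_rot: [-180.0, -0.1, -174.6]
ft_force: [-0.1, -0.1, -0.4]
finger_gap: 29.3
grip_force: 40.4
time: 29.48
tool_pos: [475.4, 319.3, 192.9]
tcp_rot: [180.0, 0.0, -174.6]
ft_force: [0.1, -0.4, -2.1]
finger_gap: 29.1
grip_force: 40.4
time: 29.72
tool_pos: [475.3, 319.2, 191.8]
tcp_rot: [-180.0, -0.0, -174.6]
ft_force: [-0.3, -0.8, -1.0]
finger_gap: 28.9
grip_force: 40.4
```

```bash
python3 -m jog '0 0 .009 0 0 0 1;0 0 0 0 0 0 1'
python3 -m jog '0 0 .006 0 0 0 1;0 0 0 0 0 0 1'
python3 -m jog '0 0 .006 0 0 0 1;0 0 0 0 0 0 1'
```

```text
time: 29.98
tool_pos: [475.3, 319.2, 190.9]
tcp_rot: [-180.0, -0.0, -174.6]
ft_force: [0.6, 0.8, -0.8]
finger_gap: 28.9
grip_force: 40.4
time: 30.22
tool_pos: [475.3, 319.2, 190.3]
tcp_rot: [-180.0, -0.0, -174.6]
ft_force: [0.6, 0.0, -0.5]
finger_gap: 29.1
grip_force: 40.4
time: 30.48
tool_pos: [475.4, 319.3, 189.9]
tcp_rot: [180.0, 0.0, -174.6]
ft_force: [-1.0, 0.1, 0.2]
finger_gap: 28.9
grip_force: 40.5
```

```bash
python3 -m jog '0 0 .003 0 0 0 1;0 0 0 0 0 0 -.2;0 0 0 0 0 0 -.2;0 0 0 0 0 0 -.2;0 0 -.1 0 0 0 -.2'
python3 -m jog '0 0 -.4 0 0 0 -.2;0 0 -.4 0 0 0 -.4;.037 -.53 -.2 0 0 0 -.4;.037 -.53 0 0 0 0 -.4;.037 -.53 0 0 0 0 -.4'
python3 -m jog '.037 -.53 0 0 0 0 -.4;.037 -.53 0 0 0 0 -.4;0 0 0 0 0 0 -.4;0 0 0 0 0 0 -.4'
python3 - <<'E'
from h import *
plan(481.6,53.9,188)
E
```

```text
time: 31.1
tool_pos: [474.8, 318.9, 198.9]
tcp_rot: [-180.0, -0.1, -174.6]
ft_force: [0.4, 0.0, 0.3]
finger_gap: 51.2
grip_force: 0.0
time: 31.72
tool_pos: [479.4, 158.6, 301.0]
tcp_rot: [180.0, 0.1, -174.5]
ft_force: [0.8, -0.4, 0.4]
finger_gap: 59.9
grip_force: 0.0
time: 32.22
tool_pos: [482.1, 53.8, 300.1]
tcp_rot: [180.0, 0.1, -174.6]
ft_force: [-1.0, 0.9, 0.1]
finger_gap: 59.9
grip_force: 0.0
t=32.2 shift [6.000e-03 1.000e-03 1.121e+00] len 1.12 turn [0. 0. 0.] force [-1.   0.9  0.1] gap 59.9 grip 0 j6 -95
```

```bash
python3 -m jog '.006 0 .3 0 0 0 -.4;0 0 .4 0 0 0 -.4;0 0 .3 0 0 0 -.4;0 0 .11 0 0 0 -.4;0 0 0 0 0 0 -.4' 30
python3 -m jog '0 0 0 0 0 0 1;0 0 0 0 0 0 1;0 0 0 0 0 0 1;0 0 0 0 0 0 1' 30
python3 -m jog '0 0 -.1 0 0 0 1;0 0 -.4 0 0 0 1;0 0 -.5 0 0 0 1;0 0 0 0 0 0 1'
python3 - <<'E'
from h import *
plan(561.2,327.1,200,185.6)
E
```

```text
time: 32.85
tool_pos: [481.2, 54.5, 188.4]
tcp_rot: [180.0, -0.1, -174.5]
ft_force: [0.7, 0.3, 0.5]
finger_gap: 59.8
grip_force: 0.0
time: 33.35
tool_pos: [482.4, 53.7, 190.3]
tcp_rot: [180.0, 0.2, -174.6]
ft_force: [-1.8, 1.9, 6.5]
finger_gap: 35.1
grip_force: 30.4
time: 33.85
tool_pos: [483.4, 53.5, 294.2]
tcp_rot: [-179.9, 0.5, -174.6]
ft_force: [0.3, 0.4, -1.7]
finger_gap: 34.7
grip_force: 30.2
t=33.9 shift [-1.023  2.651  0.95 ] len 3.0 turn [-0.001  0.009 -0.003] force [ 0.3  0.4 -1.7] gap 34.7 grip 30 j6 -95
```

```bash
python3 -m jog '-.17 .442 0 0 0 0 1;-.17 .442 0 0 0 0 1;-.17 .442 0 0 0 0 1;-.17 .442 0 0 0 0 1;-.17 .442 0 0 0 0 1'
python3 -m jog '-.17 .442 0 0 0 0 1;0 0 0 0 0 0 1;0 0 0 0 0 0 1'
python3 - <<'E'
from h import *
plan(561.2,327.1,200,185.6)
s=snapshot("wrist"); crop(s,0,0,560,420,1.4,"w9.png")
E
```

```text
time: 34.48
tool_pos: [545.1, 283.0, 287.8]
tcp_rot: [-180.0, -0.1, -174.6]
ft_force: [0.6, -0.3, -0.3]
finger_gap: 34.6
grip_force: 30.2
time: 34.85
tool_pos: [557.4, 327.0, 287.5]
tcp_rot: [-179.9, -0.1, -174.5]
ft_force: [1.0, -0.3, -0.3]
finger_gap: 35.1
grip_force: 30.3
t=34.9 shift [-0.039 -0.002  0.875] len 0.88 turn [-0.001 -0.002 -0.002] force [ 1.  -0.3 -0.3] gap 35.1 grip 30 j6 -70
```

View pics/w9.png

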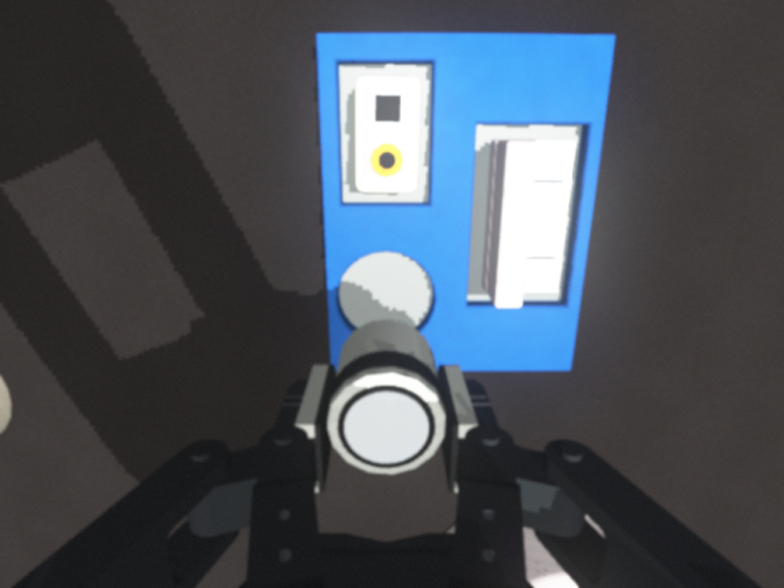

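Shoe and rim block sit flat in their pockets; the loupe is upright, laterally centred over the round pocket (386,293). Lowering.

```bash
python3 -m jog '-.039 0 .3 0 0 0 1;0 0 .35 0 0 0 1;0 0 .15 0 0 0 1;0 0 .05 0 0 0 1;0 0 0 0 0 0 1'
python3 -m jog '0 0 .02 0 0 0 1;0 0 .01 0 0 0 1;0 0 0 0 0 0 1;0 0 0 0 0 0 1'
```

```text
time: 35.52
tool_pos: [562.1, 327.5, 204.5]
tcp_rot: [180.0, 0.1, -174.6]
ft_force: [0.7, -0.5, -0.7]
finger_gap: 34.8
grip_force: 30.3
time: 36.02
tool_pos: [561.7, 327.7, 200.7]
tcp_rot: [180.0, 0.0, -174.6]
ft_force: [-0.1, 0.5, -1.0]
finger_gap: 35.0
grip_force: 30.3
```

```bash
python3 -m jog '0 0 .02 0 0 0 1;0 0 .02 0 0 0 1;0 0 0 0 0 0 1;0 0 0 0 0 0 1'
python3 -m jog '0 0 .009 0 0 0 1;0 0 0 0 0 0 1'
python3 -m jog '0 0 .007 0 0 0 1;0 0 0 0 0 0 1'
python3 -m jog '0 0 .006 0 0 0 1;0 0 0 0 0 0 1'
```

```text
time: 36.52
tool_pos: [561.7, 327.6, 196.4]
tcp_rot: [-180.0, -0.0, -174.6]
ft_force: [-0.2, -0.6, -1.1]
finger_gap: 35.0
grip_force: 30.3
time: 36.78
tool_pos: [561.7, 327.6, 195.6]
tcp_rot: [-180.0, -0.0, -174.6]
ft_force: [0.2, 1.1, -0.9]
finger_gap: 34.8
grip_force: 30.3
time: 37.02
tool_pos: [561.7, 327.6, 194.8]
tcp_rot: [-180.0, -0.0, -174.6]
ft_force: [0.0, 0.1, -0.4]
finger_gap: 35.0
grip_force: 30.3
time: 37.28
tool_pos: [561.8, 327.7, 194.4]
tcp_rot: [180.0, 0.0, -174.6]
ft_force: [-0.9, 0.5, -0.3]
finger_gap: 35.1
grip_force: 30.4
```

```bash
python3 -m jog '0 0 .005 0 0 0 1;0 0 0 0 0 0 1'
python3 -m jog '0 0 0 0 0 0 -.15;0 0 0 0 0 0 -.15;0 0 0 0 0 0 -.15;0 0 -.1 0 0 0 -.15;0 0 -.3 0 0 0 -.15'
python3 -m jog '0 0 -.5 0 0 0 -.15;.3 0 -.5 0 0 0 -.15;.4 -.4 0 0 0 0 -.15;.4 -.4 0 0 0 0 -.15;0 0 0 0 0 0 -.15'
python3 - <<'E'
from h import *
s=snapshot("scene"); a=s["img"][140:320,125:475,::-1]
cv2.imwrite("pics/end.png",cv2.resize(a,(798,410),interpolation=cv2.INTER_CUBIC))
E
```

```text
time: 37.52
tool_pos: [561.8, 327.7, 194.4]
tcp_rot: [180.0, 0.0, -174.6]
ft_force: [-2.8, -0.5, 5.8]
finger_gap: 34.9
grip_force: 30.8
time: 38.15
tool_pos: [560.8, 327.2, 232.6]
tcp_rot: [-179.9, -0.2, -174.6]
ft_force: [-0.1, 0.8, -0.4]
finger_gap: 49.0
grip_force: 0.0
time: 38.78
tool_pos: [456.9, 235.2, 332.9]
tcp_rot: [-179.9, -0.2, -174.7]
ft_force: [0.6, 0.4, -0.4]
finger_gap: 49.0
grip_force: 0.0
```

View pics/end.png

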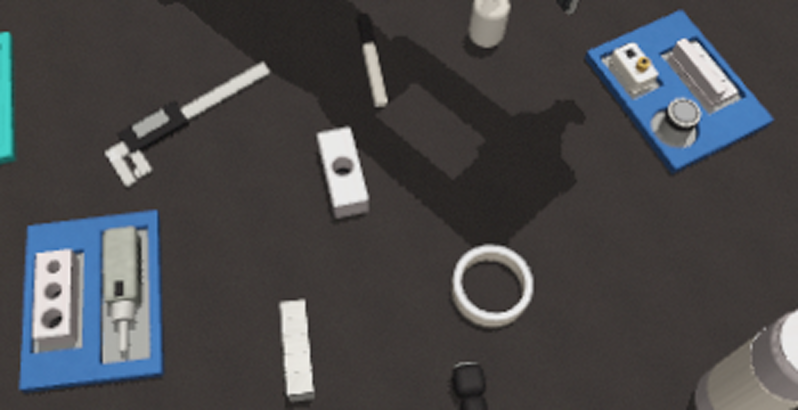

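All five items sit in their pockets, with the three-hole block at (53,295), scanner (122,290), shoe (635,65), rim block (705,72) and loupe (684,112). The one-hole and step blocks are untouched.

```bash
python3 -c "
from bench import *
print(hand_in())"
```

```text
the job is handed in; nothing more can be done
None
```

Both kits are made up and handed in at about 39 s on the robot's clock; all five items lie in their pockets, and the one-hole and step blocks are where they were.

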